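# Load a board pair on the tilting drill table and hold it at the set angle

## Robot

A 6-joint arm with a two-finger parallel gripper is mounted at the origin on a cart in front of the work surface, level with it; the furniture and walls round the work are solid. World frame = base frame: x ahead of the robot, y to its left, z up, the work surface at z = 0. Lengths are in m, angles in rad, forces in N, time in s.
With the tool pointing down it reaches from about 0.275 to 0.825 m from the base axis. Payload 5.2 kg.
Tool frame: the origin (TCP) lies on the mounting face of the last link; the fingertips stand 186 mm ahead of it and the grasp point (between the pads) lies 167 mm ahead of it; z points along the fingers, y is the line along which they close (so a half turn about z gives the same grasp; the last joint's range is limited). The gripper opens to 93 mm and grips with 3 to 60 N. Pads are 15 mm wide; open, the fingers measure 128 mm over their backs; the gripper's body (75 mm by 188 mm) begins 65 mm behind the grasp point.
Start: joints at [0.967, 0.259, 1.535, -0, 1.348, -0.203], TCP at [0.215, 0.506, 0.405] pointing down, gripper open.
Joint ranges: [-3.14, 3.14], [-0.91, 2.08], [0.19, 2.58], [-1.22, 4.36], [0.22, 2.71], [-3.12, 3.12]. Speed limits (rad/s): [2.57, 2.57, 3.14, 3.14, 3.14, 3.14].

## Interface

Orientations are given as a rotation vector (axis times angle).
In Python, from workcell import manip gives the robot as it stands.
- The arm moves only by the shell command python3 -m pendant 'ROWS'. ROWS is JSON, a list of rows, each a list of 7 numbers: the shift along the tool's x, y, z in cm, then the turn, a rotation vector about the tool's x, y, z in rad, then the closure, from -1 (fully open) to 1 (shut). In form: [[x, y, z, wx, wy, wz, fingers], ...]. A call has 1 to 12 rows; each row shifts and turns the commanded pose from where the row before left it, along the tool's axes as they then stand; what a row does not reach is not made up. A row lasts 1/10 s, in which the tool goes at most 50 mm and 8.59 degrees, less where a joint would pass 70% of its speed; a pose out of reach is approached as far as the arm can. A call is refused whole if a number of a shift passes 5 or a number of a turn 0.15, either way. A call with a gripper value outside its range is refused whole. The fingers move at their own pace and stop on an object; the grip force is fixed at half the most. Time passes only in rows, so rows that do not move let the fingers close. It gives the time, the measured TCP pose, the force, the opening and the grip force at its end, in the units of the state.
- manip.state(): the state, without advancing time (a new reading comes with each control period).
- manip.read_camera(name): name is "scene" or "top"; returns a dict with "pixels" (384x512x3 uint8, blue, green, red), "intrinsics" (3x3 intrinsics, pixels), "dist" ([k1, k2, p1, p2, k3] as OpenCV has them; the pictures are not rectified), "R" (3x3) and "t" (3): a world point X has camera coordinates R X + t. Camera axes: x right, y down, z forward; pixel columns grow to the right and rows downward; lengths in m; the calibration is good to about 2 mm. A picture is of the moment at which its call begins. There is no depth.
- manip.close_job(): hands the job in; it is judged then, once.
The state is a dict: "clock": time; "joints": joint angles; "qvel": joint speeds; "joint_efforts": joint torques, N m; "position": TCP position; "tool_rot": TCP orientation; "ft_force": force on the tool from outside, world axes, zero at the start; "ft_torque": the same for the moment, N m; "gripper_width": opening from 0.0 (shut) to 1.0 (fully open); "finger_force": force on a finger pad.
Only numpy, scipy, OpenCV 4.12 (cv2) and the standard library are available. Lean on these libraries where they do the work, as an engineer would, in place of code of your own. Each camera call takes 0.05 s, during which the arm holds its last target. There are 200 camera calls.

## Task

Two boards are to be drilled as a pair at an angle: lay the thin plywood backer sheet flat on the board that already lies on the tilting drill table, then lay the second board flat on the sheet, all three flush over one another and with their ends close up against the table's end fence. Then lift the table smoothly by its bar handle until its pointer meets the set index on the quadrant, and finish while still holding it there by the handle, since the lock knob is slack and the table would fall back. Leave the index and the other things on the bench as they are.

Things in the scene. Friction and masses are not known exactly. Their poses are not given: they have to be found in the camera images.
- drill_table: Grey base plate (205 x 205 x 18 mm) of the tilting drill table, bolted down. Origin on the bench; x along the table to hinge and fence (away from the robot at yaw 0), y left, z up. Hinge axis along y at x = 110, z = 46 mm. On its left stands a steel quadrant, y = 100 to 108 mm, rim 128 mm from the hinge axis, up to z = 145 mm; rim lines every 5 degrees, stronger at 0, 15, 30, 45.
- hinge_axis (a point): Point on the table's hinge axis, in the middle of its width, 46 mm above the bench; fixed to the base, axes as the base's.
- tilt_table (a joint): Tilt of the aluminium table, rad: 0 level (rests on stops), positive as the handle end rises; at most 0.95. Turns freely and falls back by its weight (0.7 kg with handle; some 6 N at the handle when loaded). Plate 162 x 150 x 12 mm; level, its top is 54 mm above the bench and reaches from 8 to 170 mm from the hinge axis towards the robot.
- fence_foot (a point): Point on the table: foot of the end fence's inner face, mid-width, on the table surface, 20 mm from the hinge axis. Axes turn with the table: x along the table to the fence, y along the fence, z out of the surface. The fence is 150 mm wide and 40 mm high above the surface; the work lies on its -x side.
- lift_handle (a point): U-shaped handle of 14 mm round steel bar on the table's end nearest the robot. Origin in the middle of the straight bar (88 mm), 218 mm from the hinge axis; x along the table to the fence, y along the bar. 41 mm are free between bar and table edge; level, the bar's centre is 48 mm above the bench, nothing below it. The bar can turn between the fingers.
- pointer_tip (a point): Point on the black pointer blade (22 mm long, 3 mm thick) at the table's left side, 140 mm from the hinge axis, just outside the quadrant's rim; it is level with the hinge axis when the table is level and turns with the table.
- set_index (a joint): Angle of the set index, rad, on the same axis and scale as joint tilt_table: the table is at the wanted angle when both values agree. Between 0.35 and 0.70; stiff, clamped.
- index_tip (a point): Tip of the set index, a small steel rider with a brass thumbscrew and a black blade like the pointer's, clamped on the quadrant's outer face, 140 mm from the hinge axis. The pointer tip coincides with this point when the table is at the wanted angle.
- board_lower: Light timber board 60 x 100 x 19 mm lying on the table, its 100 mm length along the table and one end 2 to 4 mm from the fence. Origin at the centre of its underside, local y along the 100 mm, x along the 60 mm. Loose, about 0.1 kg.
- board_top: The second, equal timber board 60 x 100 x 19 mm, lying flat on the bench left or right of the drill table. Origin at the centre of its underside, local y along the 100 mm, x along the 60 mm (grasp across these). Loose, about 0.1 kg.
- backer: Thin plywood backer sheet 60 x 100 x 6 mm, lying flat on the bench on the other side of the drill table. Origin at the centre of its underside, local y along the 100 mm, x along the 60 mm (pinch across these with the fingertips). Loose, 0.03 kg.
- tape_measure: Bystander: yellow tape measure 37 x 88 x 62 mm near the bench's front edge. Origin under its centre.
- pencil: Bystander: green pencil, 136 mm, near the bench's front edge. Origin under its centre.
- square: Bystander: combination square, 300 mm, lying at the back left. Origin under its centre.
Not all that is in view belongs to the job. Leave any grey look-alike of the board_lower alone.

How it is judged:
By the outcome, as a careful person would: the job done as asked, in the order asked, and still so for the second after the job is handed in, while the arm keeps its last pose, push and grip.
It also fails if it takes over 72 s, if anything falls off the work surface, if the arm or the gripper's body presses on something with over 40 N, if the wrist force passes 120 N, or if a joint passes its speed limit or range.

## Working session

There is one attempt and no reset: what is moved stays moved. The work goes in short steps, Python scripts to look and compute and a shell command to move; the robot and the scene stay as the last step left them, time stands still between calls to the robot, and variables do not carry over. Pictures are saved under pics/ and viewed, at most 10 in all, crops included, and the job is handed in when it is done.

```bash
mkdir -p pics; ls
python3 - <<'E'
from workcell import manip
import cv2,numpy as np
s=manip.state();print(s)
for n in("scene","top"):
    c=manip.read_camera(n);cv2.imwrite(f"pics/{n}0.png",c["pixels"]);np.savez(f"{n}0.npz",**{k:np.array(v) for k,v in c.items()})
    print(n,np.array(c["intrinsics"]).round(1).tolist(),np.round(c["dist"],4),np.round(c["R"],3).tolist(),np.round(c["t"],3))
E
```

```text
pics
{'clock': 0.0, 'joints': array([ 9.67198705e-01,  2.59333706e-01,  1.53605740e+00,  2.31133915e-05,
        1.34797655e+00, -2.02818332e-01]), 'qvel': array([ 0.00083733,  0.0010343 , -0.00141663,  0.00064005, -0.00182324,
        0.00032048]), 'joint_efforts': array([ 9.74139548e-04, -4.37318730e+01, -2.83999246e+01,  7.20468233e-02,
        4.16044041e-02, -1.48058011e-04]), 'position': array([0.21444054, 0.50625204, 0.40393271]), 'tool_rot': array([-6.25202696e-01, -3.07802108e+00,  2.55010399e-03]), 'ft_force': array([-0.14284864,  0.17924805, -0.42745701]), 'ft_torque': array([ 0.02710628, -0.02071979, -0.00551649]), 'finger_force': 0.0, 'gripper_width': 0.9994718808927388}
scene [[469.0, 0.0, 252.8], [0.0, 469.0, 189.4], [0.0, 0.0, 1.0]] [-0.1425  0.      0.      0.      0.    ] [[0.667, -0.745, -0.006], [-0.526, -0.464, -0.713], [0.529, 0.478, -0.701]] [-0.323  0.311  1.26 ]
top [[452.1, 0.0, 265.7], [0.0, 452.1, 190.9], [0.0, 0.0, 1.0]] [0.0153 0.     0.     0.     0.    ] [[0.029, -1.0, -0.006], [-0.992, -0.028, -0.127], [0.127, 0.009, -0.992]] [-0.009  0.526  1.289]
```

View pics/scene0.png

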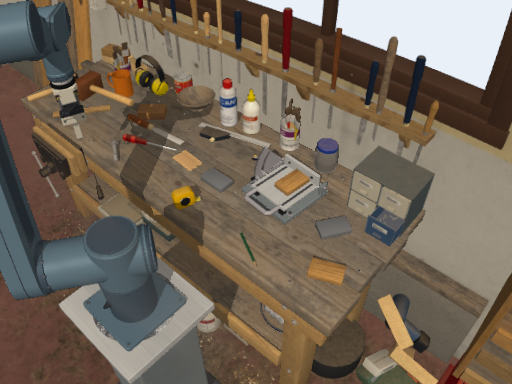

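View pics/top0.png

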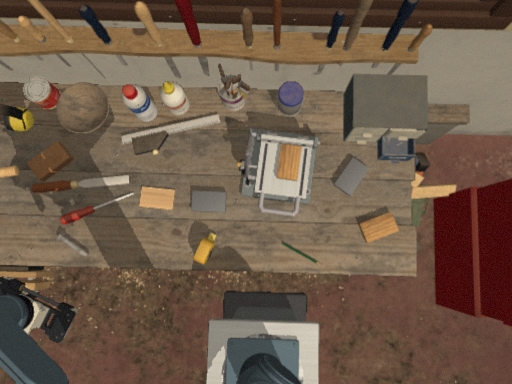

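Top view: the drill table is at (278,168), with board_lower on it at (289,160). Other candidates are a pale wood piece at (157,197), a striped orange board at (379,228), and grey pieces at (208,200) and (350,176). The pale one fits the plywood backer (left) and the striped one fits board_top (right), since it matches board_lower's timber. The greys are look-alikes. I'll confirm this in one enlarged crop.

```bash
cat > h.py <<'E'
import numpy as np,cv2
from workcell import manip
def cam(n):
    c=manip.read_camera(n);return {k:np.array(v) for k,v in c.items()}
def old(n): return dict(np.load(n))
def cast(c,px,z):
    p=cv2.undistortPoints(np.float64(px).reshape(-1,1,2),c["intrinsics"],c["dist"]).reshape(-1,2)
    d=np.c_[p,np.ones(len(p))]@c["R"]; o=-c["R"].T@c["t"]
    return o+d*((z-o[2])/d[:,2])[:,None]
def proj(c,X):
    return cv2.projectPoints(np.float64(X).reshape(-1,1,3),cv2.Rodrigues(c["R"])[0],c["t"],c["intrinsics"],c["dist"])[0].reshape(-1,2)
def quad(c,roi,z,lo,hi,cut=0):
    x0,y0,x1,y1=roi;im=c["pixels"][y0:y1,x0:x1]
    m=cv2.inRange(cv2.cvtColor(im,cv2.COLOR_BGR2HSV),lo,hi)
    m=cv2.morphologyEx(m,cv2.MORPH_CLOSE,np.ones((3,3)));m=cv2.morphologyEx(m,cv2.MORPH_OPEN,np.ones((3,3)))
    k=max(cv2.findContours(m,0,cv2.CHAIN_APPROX_NONE)[0],key=cv2.contourArea)
    P=cast(c,k.reshape(-1,2)+[x0,y0],z)
    r=cv2.minAreaRect(np.float32(P[:,:2]*1000))
    return r,cv2.boxPoints(r).round(1)
E
python3 - <<'E'
from h import *
t=old("top0.npz");s=old("scene0.npz")
def crop(c,u,v,w,h,f):return cv2.resize(c["pixels"][v:v+h,u:u+w],None,fx=f,fy=f,interpolation=cv2.INTER_CUBIC)
A=crop(t,130,170,100,50,4);B=crop(t,325,150,100,100,3)
D=crop(s,300,205,60,90,4);C=crop(s,165,140,80,60,5)
im=np.zeros((600,800,3),np.uint8)
im[0:200,:400]=A;im[0:300,400:700]=B;im[200:500,:400]=C[:300];D=D[:300];im[300:600,400:640]=D
cv2.imwrite("pics/crop1.png",im)
hsv=lambda c,u,v:cv2.cvtColor(c["pixels"],cv2.COLOR_BGR2HSV)[v-2:v+3,u-2:u+3].reshape(-1,3).mean(0)
for u,v in[(157,197),(379,228),(289,160),(157,183),(379,208),(275,155)]:print(u,v,hsv(t,u,v))
E
```

```text
157 197 [ 15.84 121.72 203.84]
379 228 [ 15.6 141.  180. ]
289 160 [ 15.6  141.72 182.56]
157 183 [ 17.52  69.52 116.44]
379 208 [ 16.76  77.84 102.36]
275 155 [ 21.2   29.6  174.72]
```

View pics/crop1.png

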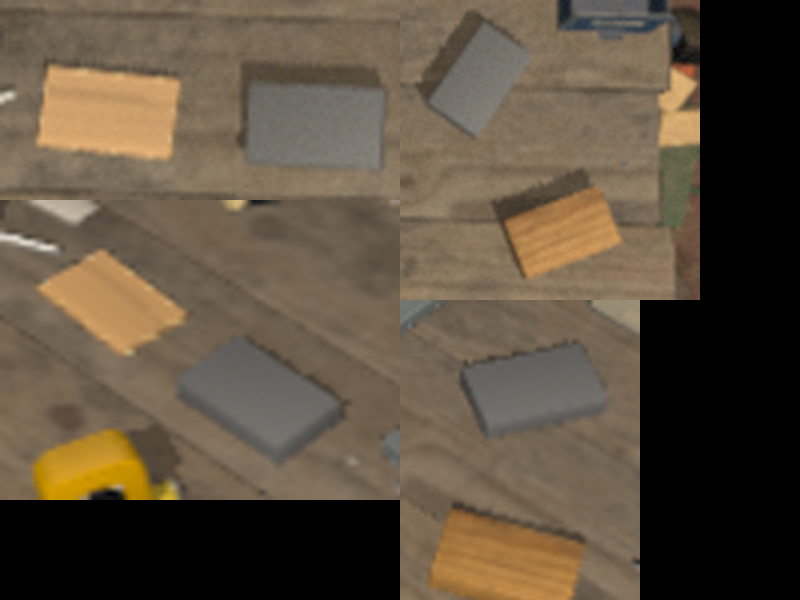

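The crop confirms it: the pale thin sheet at top (157,197) is the backer, and the striped 19 mm timber at (379,228) is board_top. Both greys are thick decoys. Next I measure the poses and enlarge the table.

Run:
```python
from h import *
t=old("top0.npz");s=old("scene0.npz")
for n,roi,rs,z in[("backer",(135,180,180,215),(165,145,207,175),.006),("btop",(352,205,405,250),(300,250,352,290),.019),("blow",(272,135,306,188),(270,165,315,200),.073)]:
    for c,r in((t,roi),(s,rs)):
        q,b=quad(c,r,z,(8,100,130),(25,220,255));print(n,np.round(q[0],1),np.round(q[1],1),round(q[2],1),b.tolist())
def crop(c,u,v,w,h,f):return cv2.resize(c["pixels"][v:v+h,u:u+w],None,fx=f,fy=f,interpolation=cv2.INTER_CUBIC)
cv2.imwrite("pics/tab.png",np.hstack([crop(t,232,122,96,100,4)[:400,:384],crop(s,238,135,96,100,4)]))
```

```text
backer [500.3 330. ] [100.8  61.7] 85.6 [[465.70001220703125, 282.1000061035156], [527.0999755859375, 277.29998779296875], [534.9000244140625, 377.8999938964844], [473.5, 382.70001220703125]]
backer [495.9 326.4] [104.6  63.3] 85.0 [[459.8999938964844, 277.0], [522.9000244140625, 271.5], [532.0, 375.70001220703125], [469.0, 381.20001220703125]]
btop [ 431.4 -328.5] [ 61.9 101.5] 22.3 [[383.5, -293.20001220703125], [422.0, -387.20001220703125], [479.20001220703125, -363.70001220703125], [440.79998779296875, -269.79998779296875]]
btop [ 422.4 -332.4] [ 72.1 102.4] 22.7 [[369.3999938964844, -299.1000061035156], [408.8999938964844, -393.6000061035156], [475.3999938964844, -365.79998779296875], [435.8999938964844, -271.29998779296875]]
blow [608.  -58.1] [ 58.6 101.5] 83.5 [[554.2000122070312, -81.5], [655.0999755859375, -93.0], [661.7999877929688, -34.79999923706055], [560.9000244140625, -23.200000762939453]]
blow [598.1 -64.9] [ 68.8 110.8] 83.4 [[539.0999755859375, -92.69999694824219], [649.2000122070312, -105.5], [657.0999755859375, -37.099998474121094], [547.0999755859375, -24.399999618530273]]
```

View pics/tab.png

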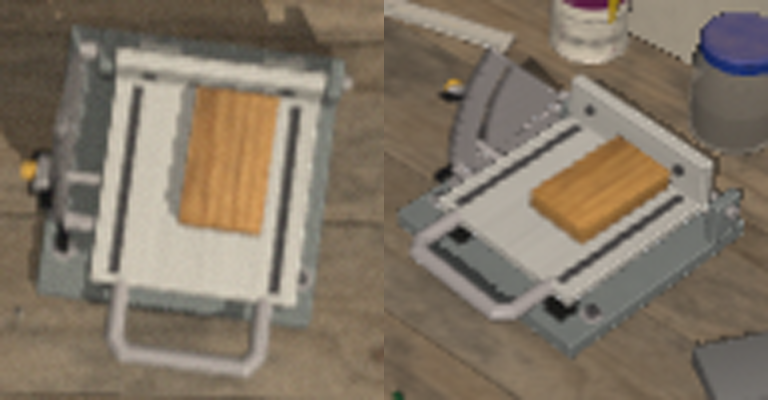

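The enlarged table shows the plate's near corners (top px 255,191 and 306,198), the handle bar (278,212), the pointer blade near scene px (253,179), and the index with its brass screw near scene px (255,157). Now I compute the table pose and index angle from these.

Run:
```python
from h import *
t=old("top0.npz");s=old("scene0.npz")
for c in(t,s):print("cam",(-c["R"].T@c["t"]).round(3))
T=lambda a:np.array(a)/4+[232,122]-.375
pts=[("plate L near",(93,275),.054),("plate R near",(297,305),.054),("handle L",(125,355),.052),("handle R",(247,368),.052),("fence top L back",(117,50),.094),("fence top R back",(327,74),.094),("base L far",(72,28),.018),("base L near",(40,292),.018),("base R near",(305,324),.018),("base R far",(345,62),.018)]
for n,p,z in pts:print(n,(cast(t,[T(p)],z)[0]*1000).round(1))
S=lambda a:(np.array(a)-[384,0])/4+[238,135]-.375
for n,p,z in [("plate R near",(568,305),.054),("base near",(572,355),.018),("base L near",(400,217),.018),("base R far",(743,205),.018),("handle L",(420,250),.052),("handle R",(497,312),.052)]:print("s",n,(cast(s,[S(p)],z)[0]*1000).round(1))
def crop(c,u,v,w,h,f):return cv2.resize(c["pixels"][v:v+h,u:u+w],None,fx=f,fy=f,interpolation=cv2.INTER_NEAREST)
cv2.imwrite("pics/idx.png",np.hstack([crop(t,232,150,32,50,12),crop(s,240,145,34,50,12)]))
```

```text
cam [ 0.358 -0.007  1.345]
cam [-0.287 -0.699  1.103]
plate L near [524.2  36.6  54. ]
plate R near [ 506.6 -110.5   54. ]
handle L [467.3  11.9  52. ]
handle R [460.4 -75.7  52. ]
fence top L back [680.3  23.4  94. ]
fence top R back [ 666.9 -125.6   94. ]
base L far [715.8  59.6  18. ]
base L near [515.   76.6  18. ]
base R near [ 496.8 -119.5   18. ]
base R far [ 695.2 -146.1   18. ]
s plate R near [ 496.2 -115.8   54. ]
s base near [ 484.4 -131.3   18. ]
s base L near [508.1  70.7  18. ]
s base R far [ 707.7 -133.7   18. ]
s handle L [466.4   9.7  52. ]
s handle R [456.3 -78.8  52. ]
```

View pics/idx.png

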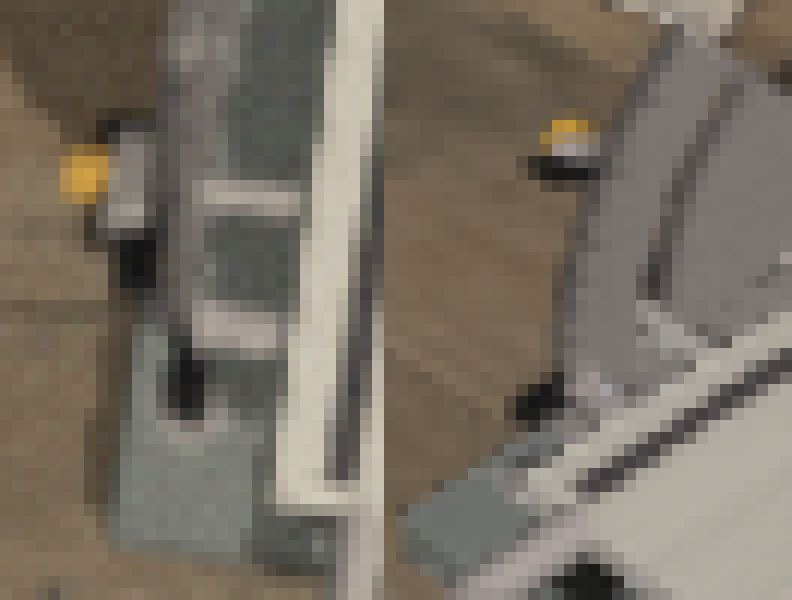

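```bash
cat >> h.py <<'E'
from scipy.spatial.transform import Rotation as Rot
def goal(g,yaw_deg,lean=0,st=None):
    """g: grasp point mm; yaw_deg: direction of tool y (closing); lean: rad, turn about tool x afterwards. prints tool-frame shift cm, turn"""
    s=st or manip.state();R=Rot.from_rotvec(s["tool_rot"]);p=s["position"]
    a=np.radians(yaw_deg);y=np.array([np.cos(a),np.sin(a),0]);z=np.array([0,0,-1.]);x=np.cross(y,z)
    T=Rot.from_matrix(np.c_[x,y,z])*Rot.from_rotvec([lean,0,0])
    tcp=np.array(g)/1000-.167*T.as_matrix()[:,2]
    return "shift cm",(R.inv().apply(tcp-p)*100).round(2),"turn",(R.inv()*T).as_rotvec().round(3)
def st():
    s=manip.state();R=Rot.from_rotvec(s["tool_rot"]).as_matrix()
    print("t",round(s["clock"],2),"grasp",((s["position"]+.167*R[:,2])*1000).round(1),"yaw",round(np.degrees(np.arctan2(R[1,1],R[0,1])),2),"z",R[:,2].round(3),"F",s["ft_force"].round(1),"w",round(float(s["gripper_width"]),3),"f",round(float(s["finger_force"]),1),"q",s["joints"].round(2))
def tri(c1,p1,c2,p2):
    u=[cv2.undistortPoints(np.float64(p).reshape(1,1,2),c["intrinsics"],c["dist"]).reshape(2,1) for c,p in((c1,p1),(c2,p2))]
    X=cv2.triangulatePoints(np.c_[c1["R"],c1["t"]],np.c_[c2["R"],c2["t"]],*u);return X[:3,0]/X[3,0]*1000
E
python3 - <<'E'
from h import *
t=old("top0.npz");s=old("scene0.npz")
a=np.radians(-6);ex=np.array([np.cos(a),np.sin(a),0]);ey=np.array([-ex[1],ex[0],0]);H=np.array([682,-54,46])
for n,p,q in[("ptr",(247.2,181.5),(252.5,177.9)),("idx",(243,171.5),(254.2,158.5))]:
    X=tri(t,p,s,q);d=X-H;u,v,w=-d@ex,d@ey,d[2];print(n,X.round(1),"tableframe",round(u,1),round(v,1),round(w,1),"ang",np.arctan2(w,u),np.hypot(u,w))
st();print(goal((499.2,329,150),-4.5))
E
```

```text
ptr [550.7  60.2  44.3] tableframe 142.5 99.9 -1.7 ang -0.012230176746343538 142.52894294305477
idx [568.6  69.  112.1] tableframe 125.6 110.5 66.1 ang 0.48430002298013874 141.91967241946242
t 0.1 grasp [214.3 506.  237. ] yaw 67.04 z [-0.001 -0.001 -1.   ] F [ 0.  -0.3  0.6] w 0.999 f 0.0 q [ 0.97  0.26  1.54 -0.    1.35 -0.2 ]
('shift cm', array([-33.14,  -5.2 ,   8.7 ]), 'turn', array([-2.000e-03,  1.000e-03,  1.249e+00]))
```

```bash
python3 -m pendant '[[-4.14,-0.65,1,0,0,0,-1],[-4.14,-0.65,1,0,0,0,-1],[-4.14,-0.65,1,0,0,0,-1],[-4.14,-0.65,1,0,0,0,-1],[-4.14,-0.65,1,0,0,0,-1],[-4.14,-0.65,1,0,0,0,-1],[-4.14,-0.65,1,0,0,0,-1],[-4.16,-0.65,1.7,0,0,0,-1],[0,0,0,0,0,0.139,-1],[0,0,0,0,0,0.139,-1],[0,0,0,0,0,0.139,-1],[0,0,0,0,0,0.139,-1]]'
python3 -m pendant '[[0,0,0,0,0,0.139,-1],[0,0,0,0,0,0.139,-1],[0,0,0,0,0,0.139,-1],[0,0,0,0,0,0.139,-1],[0,0,0,0,0,0.139,-1],[0,0,0,0,0,0,-1]]'
python3 - <<'E'
from h import *
st();print(goal((499.2,329,20.5),-4.5))
E
```

```text
clock: 1.3
position: [0.4995, 0.329, 0.3171]
tool_rot: [-1.455, -2.784, 0.002]
ft_force: [1.0, 0.2, 0.1]
gripper_width: 0.998
finger_force: 0.0
clock: 1.9
position: [0.4993, 0.3292, 0.3173]
tool_rot: [-2.311, -2.128, 0.001]
ft_force: [0.4, 0.2, 0.2]
gripper_width: 0.999
finger_force: 0.0
t 1.9 grasp [499.1 329.1 150.3] yaw -4.71 z [-0.001 -0.    -1.   ] F [0.4 0.2 0.2] w 0.999 f 0.0 q [0.4  0.41 1.54 0.   1.19 0.48]
('shift cm', array([-1.000e-02,  1.000e-02,  1.298e+01]), 'turn', array([-0.001,  0.   , -0.004]))
```

```bash
python3 -m pendant '[[0,0,4,0,0,0,-1],[0,0,4,0,0,0,-1],[0,0,3,0,0,0,-1],[0,0,1.5,0,0,0,-1],[0,0,0.45,0,0,0,-1],[0,0,0,0,0,0,0.3],[0,0,0,0,0,0,0.6],[0,0,0,0,0,0,0.6],[0,0,0,0,0,0,0.6],[0,0,0,0,0,0,0.6],[0,0,0,0,0,0,0.6],[0,0,0,0,0,0,0.6]]'
python3 - <<'E'
from h import *
st()
E
```

```text
clock: 3.1
position: [0.4996, 0.3293, 0.1886]
tool_rot: [2.309, 2.13, 0.001]
ft_force: [0.4, -0.8, 1.7]
gripper_width: 0.639
finger_force: 30.0
t 3.1 grasp [499.7 329.4  21.6] yaw -4.63 z [ 0.001  0.    -1.   ] F [ 0.4 -0.8  1.7] w 0.639 f 30.0 q [ 0.4   0.56  1.66 -0.    0.92  0.48]
```

```bash
python3 -m pendant '[[0,0,-0.5,0,0,0,0.6],[0,0,-2,0,0,0,0.6],[0,0,-4,0,0,0,0.6],[0,0,-4,0,0,0,0.6],[0,0,-4,0,0,0,0.6],[0,0,-3,0,0,0,0.6],[0,0,-0.8,0,0,0,0.6],[0,0,0,0,0,0,0.6]]'
python3 - <<'E'
from h import *
st();print(goal((607.3,-59,200),83.7))
E
```

```text
clock: 3.9
position: [0.4995, 0.3293, 0.3724]
tool_rot: [2.309, 2.129, 0.004]
ft_force: [-0.3, -0.2, -1.0]
gripper_width: 0.634
finger_force: 30.0
t 3.9 grasp [499.9 329.5 205.4] yaw -4.64 z [ 0.002  0.001 -1.   ] F [-0.3 -0.2 -1. ] w 0.634 f 30.0 q [ 0.4   0.37  1.46 -0.    1.31  0.48]
('shift cm', array([-37.83,  13.88,   0.53]), 'turn', array([ 3.000e-03,  1.000e-03, -1.542e+00]))
```

```bash
python3 -m pendant '[[-2,0.7,0,0,0,0,0.6],[-3.8,1.4,0,0,0,0,0.6],[-3.8,1.4,0,0,0,0,0.6],[-3.8,1.4,0,0,0,0,0.6],[-3.8,1.4,0,0,0,0,0.6],[-3.8,1.4,0,0,0,0,0.6],[-3.8,1.4,0,0,0,0,0.6],[-3.8,1.4,0,0,0,0,0.6],[-3.8,1.4,0,0,0,0,0.6],[-3.8,1.4,0,0,0,0,0.6],[-1.6,0.6,0,0,0,-0.07,0.6],[0,0,0,0,0,-0.14,0.6]]'
python3 -m pendant '[[0,0,0,0,0,-0.14,0.6],[0,0,0,0,0,-0.14,0.6],[0,0,0,0,0,-0.14,0.6],[0,0,0,0,0,-0.14,0.6],[0,0,0,0,0,-0.14,0.6],[0,0,0,0,0,-0.14,0.6],[0,0,0,0,0,-0.14,0.6],[0,0,0,0,0,-0.14,0.6],[0,0,0,0,0,-0.14,0.6],[0,0,0,0,0,-0.072,0.6],[0,0,0,0,0,0,0.6]]'
python3 - <<'E'
from h import *
st();print(goal((607.3,-59,96),83.7))
# held sheet seen from scene camera
c=cam("scene");t=cam("top");np.savez("s1.npz",**c);np.savez("t1.npz",**t)
u,v=270,90
im=c["pixels"];cv2.imwrite("pics/hold.png",np.hstack([cv2.resize(im[100:220,230:350],None,fx=3.3,fy=3.3,interpolation=cv2.INTER_CUBIC),cv2.resize(t["pixels"][100:220,220:340],None,fx=3.3,fy=3.3,interpolation=cv2.INTER_CUBIC)]))
E
```

```text
clock: 5.1
position: [0.6074, -0.0618, 0.3678]
tool_rot: [-2.071, -2.357, 0.004]
ft_force: [0.6, 0.2, 0.4]
gripper_width: 0.636
finger_force: 30.0
clock: 6.2
position: [0.6069, -0.0587, 0.3684]
tool_rot: [-0.171, -3.132, -0.002]
ft_force: [0.4, -0.4, -0.4]
gripper_width: 0.635
finger_force: 30.0
t 6.2 grasp [606.1 -58.4 201.4] yaw 83.73 z [-0.005  0.001 -1.   ] F [ 0.4 -0.4 -0.4] w 0.635 f 30.0 q [-0.28  0.39  1.44  0.    1.32 -1.74]
('shift cm', array([-0.1 , -0.04, 10.54]), 'turn', array([ 0.001, -0.005,  0.001]))
```

View pics/hold.png

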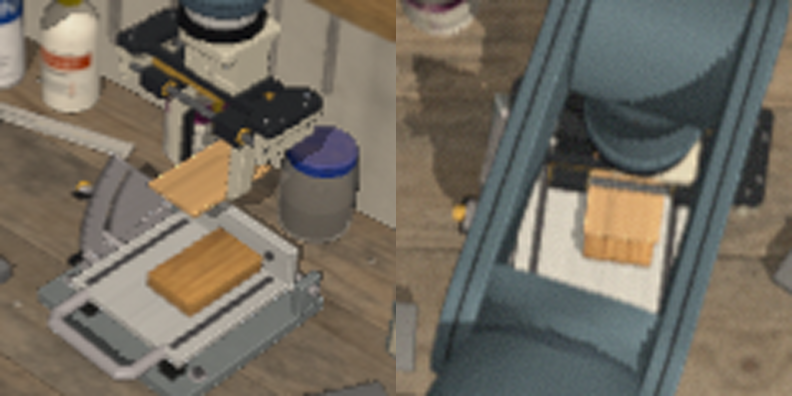

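```bash
python3 -m pendant '[[0.1,0,3,0,-0.005,0,0.6],[0,0,3,0,0,0,0.6],[0,0,2.5,0,0,0,0.6],[0,0,1,0,0,0,0.6],[0,0,0.4,0,0,0,0.6],[0,0,0.2,0,0,0,0.6],[0,0,0.2,0,0,0,0.6],[0,0,0.1,0,0,0,0.6],[0,0,0,0,0,0,0.6],[0,0,0,0,0,0,0.6]]'
python3 - <<'E'
from h import *
st()
E
```

```text
clock: 7.3
position: [0.6069, -0.0587, 0.2679]
tool_rot: [0.172, 3.131, -0.001]
ft_force: [-0.6, 1.0, -0.7]
gripper_width: 0.637
finger_force: 30.0
t 7.3 grasp [607.8 -58.9 100.9] yaw 83.71 z [ 0.006 -0.001 -1.   ] F [-0.6  1.  -0.7] w 0.637 f 30.0 q [-0.28  0.48  1.56  0.    1.09 -1.74]
```

```bash
python3 -m pendant '[[0.2,0,0.2,0,0.003,0,0.6],[0,0,0.1,0,0,0,0.6],[0,0,0.1,0,0,0,0.6],[0,0,0.1,0,0,0,0.6],[0,0,0,0,0,0,0.6]]'
python3 - <<'E'
from h import *
st()
E
```

```text
clock: 7.8
position: [0.6047, -0.0585, 0.262]
tool_rot: [0.172, 3.135, -0.0]
ft_force: [0.7, 0.1, -0.6]
gripper_width: 0.636
finger_force: 30.0
t 7.8 grasp [605.  -58.5  95. ] yaw 83.71 z [ 0.002 -0.    -1.   ] F [ 0.7  0.1 -0.6] w 0.636 f 30.0 q [-0.28  0.48  1.57  0.    1.08 -1.74]
```

```bash
python3 -m pendant '[[0,0,0.1,0,0,0,0.6],[0,0,0,0,0,0,0.6],[0,0,0,0,0,0,0.6]]'
python3 -m pendant '[[0,0,0.07,0,0,0,0.6],[0,0,0,0,0,0,0.6],[0,0,0,0,0,0,0.6]]'
python3 - <<'E'
from h import *
st()
E
```

```text
clock: 8.1
position: [0.6048, -0.0585, 0.2616]
tool_rot: [0.172, 3.135, -0.0]
ft_force: [-1.3, -0.0, 3.7]
gripper_width: 0.635
finger_force: 30.0
clock: 8.4
position: [0.6048, -0.0585, 0.2616]
tool_rot: [0.172, 3.134, -0.001]
ft_force: [-2.7, 0.0, 7.2]
gripper_width: 0.635
finger_force: 30.0
t 8.4 grasp [605.2 -58.5  94.6] yaw 83.71 z [ 0.003 -0.    -1.   ] F [-2.7  0.   7.2] w 0.635 f 30.0 q [-0.28  0.48  1.57  0.    1.08 -1.74]
```

```bash
python3 -m pendant '[[0,0,0,0,0,0,0],[0,0,0,0,0,0,-0.4],[0,0,0,0,0,0,-0.4],[0,0,0,0,0,0,-0.4],[0,0,0,0,0,0,-0.4],[0,0,0.6,0,0,0,-0.4],[0,0,0.6,0,0,0,-0.4],[0,0,0,0,0,0,0],[0,0,0,0,0,0,0.3],[0,0,0,0,0,0,0.4],[0,0,0,0,0,0,0.4],[0,0,0,0,0,0,0.4]]'
python3 - <<'E'
from h import *
st()
E
```

```text
clock: 9.6
position: [0.6048, -0.0585, 0.2486]
tool_rot: [0.172, 3.135, -0.0]
ft_force: [-0.1, -0.8, -1.2]
gripper_width: 0.641
finger_force: 30.0
t 9.6 grasp [605.2 -58.5  81.6] yaw 83.71 z [ 0.002 -0.    -1.   ] F [-0.1 -0.8 -1.2] w 0.641 f 30.0 q [-0.28  0.5   1.59  0.    1.06 -1.74]
```

```bash
python3 -m pendant '[[0,0,0,0,0,0,0],[0,0,0,0,0,0,-1],[0,0,0,0,0,0,-1],[0,0,0,0,0,0,-1],[0,0,-2,0,0,0,-1],[0,0,-4,0,0,0,-1],[0,0,-4,0,0,0,-1],[0,0,-2,0,0,0,-1],[0,0,0,0,0,0,-1]]'
python3 - <<'E'
from h import *
st();print(goal((430.2,-329.5,200),22.3))
E
```

```text
clock: 10.5
position: [0.6054, -0.0586, 0.3727]
tool_rot: [0.172, 3.127, -0.003]
ft_force: [0.8, 0.1, 0.1]
gripper_width: 1.0
finger_force: 0.0
t 10.5 grasp [607.  -59.  205.7] yaw 83.71 z [ 0.01  -0.002 -1.   ] F [0.8 0.1 0.1] w 1.0 f 0.0 q [-0.28  0.38  1.44  0.    1.31 -1.74]
('shift cm', array([ 14.45, -28.84,   0.47]), 'turn', array([0.004, 0.009, 1.072]))
```

```bash
python3 -m pendant '[[1.8,-3.6,0,0,0.004,0,-1],[1.8,-3.6,0,0,0,0,-1],[1.8,-3.6,0,0,0,0,-1],[1.8,-3.6,0,0,0,0,-1],[1.8,-3.6,0,0,0,0,-1],[1.8,-3.6,0,0,0,0,-1],[1.8,-3.6,0,0,0,0,-1],[1.8,-3.6,0.5,0,0,0,-1],[0,0,0,0,0,0.134,-1],[0,0,0,0,0,0.134,-1],[0,0,0,0,0,0.134,-1],[0,0,0,0,0,0.134,-1]]'
python3 -m pendant '[[0,0,2,0,0,0.134,-1],[0,0,2,0,0,0.134,-1],[0,0,2,0,0,0.134,-1],[0,0,2,0,0,0.134,-1],[0,0,0,0,0,0,-1],[0,0,0,0,0,0,-1]]'
python3 - <<'E'
from h import *
st();print(goal((430.2,-329.5,25),22.3))
t=cam("top");s=cam("scene");np.savez("t2.npz",**t);np.savez("s2.npz",**s)
for roi,z in(((265,125,312,192),.079),):
    q,b=quad(t,roi,z,(8,100,130),(25,220,255));print(q)
f=5
cv2.imwrite("pics/lay1.png",np.hstack([cv2.resize(t["pixels"][125:205,250:325],None,fx=f,fy=f,interpolation=cv2.INTER_CUBIC),cv2.resize(s["pixels"][150:230,250:330],None,fx=f,fy=f,interpolation=cv2.INTER_CUBIC)]))
E
```

```text
clock: 11.7
position: [0.4294, -0.3289, 0.3621]
tool_rot: [-1.005, -2.972, -0.001]
ft_force: [0.3, 0.4, 1.0]
gripper_width: 0.998
finger_force: 0.0
clock: 12.3
position: [0.4295, -0.3287, 0.283]
tool_rot: [-1.743, -2.609, 0.001]
ft_force: [0.8, -0.1, 1.0]
gripper_width: 0.999
finger_force: 0.0
t 12.3 grasp [ 428.9 -328.4  116. ] yaw 22.49 z [-0.003  0.002 -1.   ] F [ 0.8 -0.1  1. ] w 0.999 f 0.0 q [-0.86  0.36  1.72 -0.    1.07 -1.25]
('shift cm', array([-0.13,  0.06,  9.1 ]), 'turn', array([-0.002, -0.003,  0.003]))
((607.796142578125, -56.264190673828125), (58.371788024902344, 100.83091735839844), 83.80447387695312)
```

View pics/lay1.png

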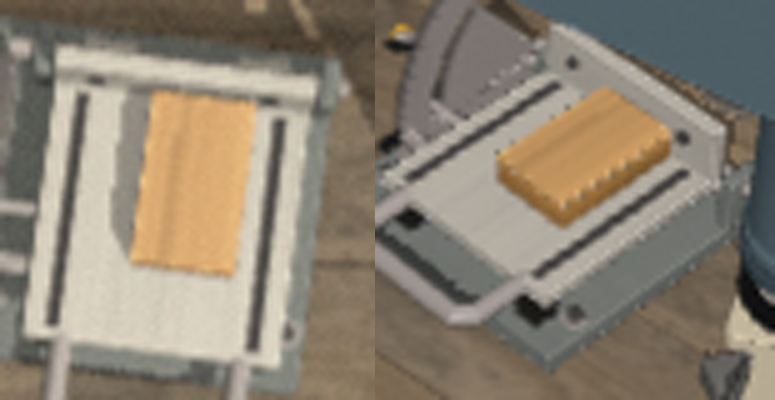

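The sheet lies flush on board_lower in both views. Next I grasp board_top.

```bash
python3 -m pendant '[[-0.15,0.05,3,0,0,0,-1],[0,0,3,0,0,0,-1],[0,0,2,0,0,0,-1],[0,0,1.1,0,0,0,-1],[0,0,0,0,0,0,0],[0,0,0,0,0,0,0.4],[0,0,0,0,0,0,0.6],[0,0,0,0,0,0,0.6],[0,0,0,0,0,0,0.6],[0,0,0,0,0,0,0.6]]'
python3 - <<'E'
from h import *
st()
E
python3 -m pendant '[[0,0,-0.5,0,0,0,0.6],[0,0,-2,0,0,0,0.6],[0,0,-4,0,0,0,0.6],[0,0,-4,0,0,0,0.6],[0,0,-4,0,0,0,0.6],[0,0,-3,0,0,0,0.6],[0,0,-0.5,0,0,0,0.6],[0,0,0,0,0,0,0.6]]'
python3 - <<'E'
from h import *
st();print(goal((605,-58.5,205),83.71))
E
```

```text
clock: 13.4
position: [0.4308, -0.3303, 0.1937]
tool_rot: [-1.75, -2.609, 0.002]
ft_force: [-0.9, 0.3, 5.1]
gripper_width: 0.642
finger_force: 30.0
t 13.4 grasp [ 430.7 -330.5   26.7] yaw 22.29 z [-0.001 -0.001 -1.   ] F [-0.9  0.3  5.1] w 0.642 f 30.0 q [-0.86  0.48  1.8  -0.    0.87 -1.25]
clock: 14.2
position: [0.4309, -0.33, 0.3732]
tool_rot: [-1.75, -2.609, 0.002]
ft_force: [0.8, 0.2, -1.6]
gripper_width: 0.641
finger_force: 30.0
t 14.2 grasp [ 430.7 -330.2  206.2] yaw 22.29 z [-0.001 -0.001 -1.   ] F [ 0.8  0.2 -1.6] w 0.641 f 30.0 q [-0.86  0.27  1.6  -0.    1.27 -1.25]
('shift cm', array([18.52, 26.41,  0.08]), 'turn', array([-1.000e-03, -0.000e+00, -1.072e+00]))
```

```bash
python3 -m pendant '[[1.1,1.6,0,0,0,0,0.6],[2.3,3.3,0,0,0,0,0.6],[2.3,3.3,0,0,0,0,0.6],[2.3,3.3,0,0,0,0,0.6],[2.3,3.3,0,0,0,0,0.6],[2.3,3.3,0,0,0,0,0.6],[2.3,3.3,0,0,0,0,0.6],[2.3,3.3,0,0,0,0,0.6],[1.3,1.7,0,0,0,0,0.6],[0,0,0,0,0,-0.134,0.6],[0,0,0,0,0,-0.134,0.6],[0,0,0,0,0,-0.134,0.6]]'
python3 -m pendant '[[0,0,0,0,0,-0.134,0.6],[0,0,0,0,0,-0.134,0.6],[0,0,0,0,0,-0.134,0.6],[0,0,0,0,0,-0.134,0.6],[0,0,0,0,0,-0.134,0.6],[0,0,0,0,0,0,0.6],[0,0,0,0,0,0,0.6]]'
python3 - <<'E'
from h import *
st();print(goal((605,-58.5,110),83.71))
E
```

```text
clock: 15.4
position: [0.6046, -0.0582, 0.3691]
tool_rot: [-1.182, -2.903, 0.002]
ft_force: [-0.7, 0.7, -2.3]
gripper_width: 0.641
finger_force: 30.0
clock: 16.1
position: [0.6047, -0.0588, 0.3704]
tool_rot: [-0.178, -3.131, -0.001]
ft_force: [-0.6, 0.3, -3.0]
gripper_width: 0.637
finger_force: 30.0
t 16.1 grasp [603.8 -58.6 203.4] yaw 83.5 z [-0.005  0.001 -1.   ] F [-0.6  0.3 -3. ] w 0.637 f 30.0 q [-0.28  0.39  1.44 -0.    1.32 -1.74]
('shift cm', array([-0.08,  0.03,  9.34]), 'turn', array([ 0.001, -0.006, -0.004]))
```

```bash
python3 -m pendant '[[0,0,3,0,0,-0.004,0.6],[0,0,3,0,0,0,0.6],[0,0,2,0,0,0,0.6],[0,0,1,0,0,0,0.6],[0,0,0.2,0,0,0,0.6],[0,0,0.2,0,0,0,0.6],[0,0,0,0,0,0,0.6],[0,0,0,0,0,0,0.6]]'
python3 - <<'E'
from h import *
st()
E
```

```text
clock: 16.9
position: [0.6052, -0.0589, 0.2796]
tool_rot: [-0.167, -3.137, 0.001]
ft_force: [-0.1, 0.8, -0.2]
gripper_width: 0.642
finger_force: 30.0
t 16.9 grasp [605.2 -59.  112.6] yaw 83.92 z [-0. -0. -1.] F [-0.1  0.8 -0.2] w 0.642 f 30.0 q [-0.28  0.47  1.55 -0.    1.12 -1.74]
```

```bash
python3 -m pendant '[[0,0.05,0.3,0,0,0.004,0.6],[0,0,0.15,0,0,0,0.6],[0,0,0.1,0,0,0,0.6],[0,0,0.1,0,0,0,0.6],[0,0,0.05,0,0,0,0.6],[0,0,0,0,0,0,0.6],[0,0,0,0,0,0,0.6]]'
python3 - <<'E'
from h import *
st()
E
```

```text
clock: 17.6
position: [0.6047, -0.0582, 0.2727]
tool_rot: [-0.172, -3.135, 0.0]
ft_force: [-3.0, 1.2, 7.5]
gripper_width: 0.642
finger_force: 30.0
t 17.6 grasp [604.5 -58.2 105.7] yaw 83.72 z [-0.002 -0.    -1.   ] F [-3.   1.2  7.5] w 0.642 f 30.0 q [-0.28  0.47  1.56 -0.    1.11 -1.74]
```

```bash
python3 -m pendant '[[0,0,0,0,0,0,0],[0,0,0,0,0,0,-0.4],[0,0,0,0,0,0,-0.4],[0,0,0,0,0,0,-0.4],[0,0,0,0,0,0,-0.4],[0,0,0.8,0,0,0,-0.4],[0,0,0.8,0,0,0,-0.4],[0,0,0.8,0,0,0,0],[0,0,0,0,0,0,0.3],[0,0,0,0,0,0,0.4],[0,0,0,0,0,0,0.4],[0,0,0,0,0,0,0.4]]'
python3 - <<'E'
from h import *
st()
E
python3 -m pendant '[[0,0,0,0,0,0,0.4],[0,0,0,0,0,0,0],[0,0,0,0,0,0,-0.5],[0,0,0,0,0,0,-0.5],[0,0,0,0,0,0,-0.5],[0,0,0,0,0,0,-0.5],[0,0,-3,0,0,0,-0.5],[0,0,-4,0,0,0,-0.5],[0,0,0,0,0,0,0.5],[0,0,0,0,0,0,1],[0,0,0,0,0,0,1],[0,0,0,0,0,0,1]]'
python3 - <<'E'
from h import *
st()
a=np.radians(-6.29);ex=np.array([np.cos(a),np.sin(a),0])
print(goal(np.array([605,-58.5,150])-85*ex,83.71))
E
```

```text
clock: 18.8
position: [0.6047, -0.0583, 0.2472]
tool_rot: [-0.172, -3.134, -0.0]
ft_force: [0.1, -0.3, -2.8]
gripper_width: 0.644
finger_force: 30.0
t 18.8 grasp [604.3 -58.2  80.2] yaw 83.71 z [-0.003  0.    -1.   ] F [ 0.1 -0.3 -2.8] w 0.644 f 30.0 q [-0.28  0.5   1.58 -0.    1.06 -1.74]
clock: 20.0
position: [0.6045, -0.0582, 0.3159]
tool_rot: [-0.172, -3.132, -0.001]
ft_force: [-0.1, -0.5, -0.2]
gripper_width: 0.456
finger_force: 0.0
t 20.0 grasp [603.7 -58.  148.9] yaw 83.71 z [-0.005  0.001 -1.   ] F [-0.1 -0.5 -0.2] w 0.456 f 0.0 q [-0.28  0.43  1.51 -0.    1.2  -1.74]
('shift cm', array([ 8.44, -0.03, -0.06]), 'turn', array([ 0.   , -0.005, -0.   ]))
```

```bash
python3 -m pendant '[[2,0,0,0,0,0,1],[3,0,0,0,0,0,1],[3.4,0,0,0,0,0,1],[0,0,2,0,0,0,1],[0,0,3,0,0,0,1],[0,0,1.7,0,0,0,1],[0,0,0,0,0,0,1],[0,0,0,0,0,0,1],[-1,0,0,0,0,0,1],[-0.5,0,0,0,0,0,1],[0,0,0,0,0,0,1]]'
python3 - <<'E'
from h import *
st()
E
```

```text
clock: 21.1
position: [0.5377, -0.0511, 0.2515]
tool_rot: [0.172, 3.136, -0.001]
ft_force: [-0.0, 0.0, -0.4]
gripper_width: 0.001
finger_force: 0.0
t 21.1 grasp [537.8 -51.2  84.5] yaw 83.71 z [ 0.001 -0.001 -1.   ] F [-0.   0.  -0.4] w 0.001 f 0.0 q [-0.3   0.39  1.76 -0.    0.99 -1.76]
```

```bash
python3 -m pendant '[[-0.3,0,0.2,0,0,0,1],[-0.3,0,0,0,0,0,1],[-0.2,0,0,0,0,0,1],[-0.1,0,0,0,0,0,1],[0,0,0,0,0,0,1]]'
python3 -m pendant '[[-0.1,0,0,0,0,0,1],[-0.1,0,0,0,0,0,1],[0,0,0,0,0,0,1]]'
python3 -m pendant '[[-0.1,0,0,0,0,0,1],[-0.1,0,0,0,0,0,1],[0,0,0,0,0,0,1]]'
python3 - <<'E'
from h import *
st()
E
```

```text
clock: 21.6
position: [0.5453, -0.0518, 0.2486]
tool_rot: [-0.172, -3.135, -0.0]
ft_force: [-0.2, -0.4, -0.1]
gripper_width: 0.003
finger_force: 0.0
clock: 21.9
position: [0.5471, -0.0519, 0.2485]
tool_rot: [-0.172, -3.134, -0.0]
ft_force: [-0.4, 0.0, 0.2]
gripper_width: 0.006
finger_force: 0.5
clock: 22.2
position: [0.5493, -0.0522, 0.2485]
tool_rot: [-0.172, -3.135, -0.0]
ft_force: [-0.2, -0.7, -0.4]
gripper_width: 0.003
finger_force: 0.2
t 22.2 grasp [549.  -52.2  81.5] yaw 83.71 z [-0.002  0.    -1.   ] F [-0.2 -0.7 -0.4] w 0.003 f 0.2 q [-0.3   0.42  1.73 -0.    1.   -1.76]
```

```bash
for i in 1; do python3 -m pendant '[[-0.1,0,0,0,0,0,1],[-0.1,0,0,0,0,0,1],[0,0,0,0,0,0,1]]' | grep -E "pos|force"
python3 -m pendant '[[-0.1,0,0,0,0,0,1],[-0.1,0,0,0,0,0,1],[0,0,0,0,0,0,1]]'| grep -E "pos|force"; done
python3 - <<'E'
from h import *
t=cam("top");s=cam("scene");f=5
cv2.imwrite("pics/push.png",np.hstack([cv2.resize(t["pixels"][125:205,250:325],None,fx=f,fy=f,interpolation=cv2.INTER_CUBIC),cv2.resize(s["pixels"][130:210,250:330],None,fx=f,fy=f,interpolation=cv2.INTER_CUBIC)]))
E
```

```text
position: [0.5511, -0.0524, 0.2485]
ft_force: [-2.2, 0.2, 1.2]
finger_force: 1.0
position: [0.5523, -0.0525, 0.2485]
ft_force: [-6.5, 0.4, 4.2]
finger_force: 3.2
```

View pics/push.png

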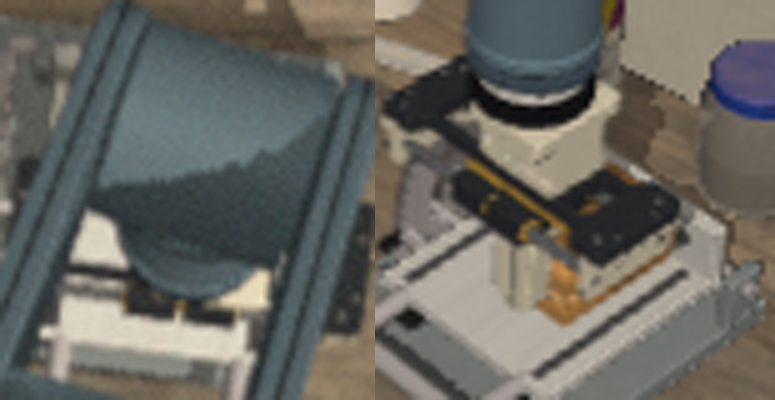

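```bash
python3 -m pendant '[[-0.1,0,0,0,0,0,1],[0,0,0,0,0,0,1],[0,0,0,0,0,0,1]]' | grep -E "pos|force"
python3 -m pendant '[[1,0,0,0,0,0,1],[2,0,-1,0,0,0,1],[1,0,-4,0,0,0,1],[0,0,-4,0,0,0,1],[0,0,-4,0,0,0,0],[0,0,0,0,0,0,0],[0,0,0,0,0,0,0],[0,0,0,0,0,0,0]]'
python3 - <<'E'
from h import *
st();print(goal((462.7,-33.2,180),174.0))
E
```

```text
position: [0.5526, -0.0525, 0.2485]
ft_force: [-10.8, 0.8, 7.4]
finger_force: 4.8
clock: 24.0
position: [0.5142, -0.0482, 0.3774]
tool_rot: [-0.172, -3.133, -0.001]
ft_force: [-0.3, 0.3, -0.7]
gripper_width: 0.305
finger_force: 0.0
t 24.0 grasp [513.7 -48.1 210.4] yaw 83.71 z [-0.003  0.001 -1.   ] F [-0.3  0.3 -0.7] w 0.305 f 0.0 q [-0.31  0.22  1.65 -0.    1.27 -1.77]
('shift cm', array([5.28, 0.93, 3.06]), 'turn', array([ 0.003, -0.002, -1.576]))
```

```bash
python3 -m pendant '[[2.6,0.5,1,0,0,0,0.1],[2.7,0.4,1,0,0,0.07,0.1],[0,0,0,0,0,0.14,0.1],[0,0,0,0,0,0.14,0.1],[0,0,0,0,0,0.14,0.1],[0,0,0,0,0,0.14,0.1],[0,0,0,0,0,0.14,0.1],[0,0,0,0,0,0.14,0.1],[0,0,0,0,0,0.14,0.1],[0,0,0,0,0,0.14,0.1],[0,0,0,0,0,0.14,0.1],[0,0,0,0,0,0.14,0.1]]'
python3 -m pendant '[[0,0,0,0,0,0.095,0.1],[0,0,0,0,0,0,0.1]]' | grep grip
python3 - <<'E'
from h import *
st();print(goal((462.7,-33.2,50),-6))
t=cam("top");s=cam("scene");np.savez("t3.npz",**t);np.savez("s3.npz",**s)
q,b=quad(s,(255,150,325,215),.098,(8,100,100),(25,220,255));print(q)
f=5
cv2.imwrite("pics/pre.png",np.hstack([cv2.resize(t["pixels"][125:215,250:325],None,fx=f,fy=f,interpolation=cv2.INTER_CUBIC),cv2.resize(s["pixels"][135:225,245:325],None,fx=f,fy=f,interpolation=cv2.INTER_CUBIC)]))
E
```

```text
clock: 25.2
position: [0.4625, -0.0335, 0.3569]
tool_rot: [-2.235, -2.202, 0.004]
ft_force: [0.6, -0.9, -0.1]
gripper_width: 0.449
finger_force: 0.0
gripper_width: 0.452
t 25.4 grasp [461.7 -33.3 190.1] yaw -6.0 z [-0.005  0.001 -1.   ] F [ 0.4 -0.2  0.6] w 0.452 f 0.0 q [-0.31  0.15  1.8  -0.    1.2  -0.21]
('shift cm', array([ 0.02,  0.08, 14.01]), 'turn', array([-0.005, -0.001, -0.   ]))
((590.9529418945312, -70.73129272460938), (85.56043243408203, 128.67185974121094), 83.809326171875)
```

View pics/pre.png

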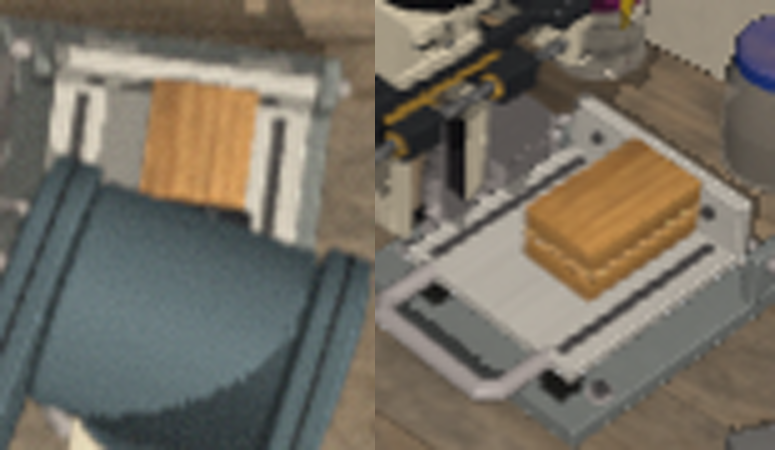

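The stack is flush and tight against the fence in both views. I lower the open fingers over the bar.

```bash
python3 -m pendant '[[0,0.1,3,0,0,0,0.1],[0,0,3,0,0,0,0.1],[0,0,3,0,0,0,0.1],[0,0,2,0,0,0,0.1],[0,0,1,0,0,0,0.1],[0,0,1,0,0,0,0.1],[0,0,0.9,0,0,0,0.1],[0,0,0,0,0,0,0.1],[0,0,0,0,0,0,0.1]]'
python3 - <<'E'
from h import *
st()
E
```

```text
clock: 26.4
position: [0.4639, -0.0337, 0.2201]
tool_rot: [-2.333, -2.103, 0.002]
ft_force: [0.4, -0.7, -0.2]
gripper_width: 0.449
finger_force: 0.0
t 26.4 grasp [463.6 -33.7  53.1] yaw -5.94 z [-0.001  0.    -1.   ] F [ 0.4 -0.7 -0.2] w 0.449 f 0.0 q [-0.31  0.33  1.96 -0.    0.85 -0.21]
```

```bash
python3 -m pendant '[[0,0,0.5,0,0,0,0.1],[0,0,0,0,0,0,0.4],[0,0,0,0,0,0,0.5],[0,0,0,0,0,0,0.6],[0,0,0,0,0,0,0.6],[0,0,0,0,0,0,0.7],[0,0,0,0,0,0,0.7],[0,0,0,0,0,0,0.8],[0,0,0,0,0,0,0.9],[0,0,0,0,0,0,0.9],[0,0,0,0,0,0,0.9]]'
python3 - <<'E'
from h import *
st()
E
```

```text
clock: 27.5
position: [0.4643, -0.0338, 0.215]
tool_rot: [2.334, 2.103, -0.0]
ft_force: [5.8, 0.3, -3.4]
gripper_width: 0.139
finger_force: 30.0
t 27.5 grasp [464.3 -33.8  48. ] yaw -5.97 z [ 0. -0. -1.] F [ 5.8  0.3 -3.4] w 0.139 f 30.0 q [-0.31  0.34  1.97 -0.    0.84 -0.21]
```

The bar is gripped (14 mm, 30 N). I lift along the arc, turning about the hinge by 0.02 rad per row.

```bash
python3 -m pendant '[[0,0.05,0,0,0,0,0.9],[0,0.17,-0.217,0.01,0,0,0.9],[0,0.342,-0.433,0.02,0,0,0.9],[0,0.342,-0.433,0.02,0,0,0.9],[0,0.342,-0.433,0.02,0,0,0.9],[0,0.342,-0.433,0.02,0,0,0.9],[0,0.17,-0.217,0.01,0,0,0.9],[0,0,0,0,0,0,0.9]]'
python3 - <<'E'
from h import *
st()
E
```

```text
clock: 28.3
position: [0.4824, -0.0357, 0.2357]
tool_rot: [-2.277, -2.051, 0.104]
ft_force: [5.0, -0.2, -3.2]
gripper_width: 0.141
finger_force: 30.0
t 28.3 grasp [465.6 -33.9  69.5] yaw -5.96 z [-0.101  0.01  -0.995] F [ 5.  -0.2 -3.2] w 0.141 f 30.0 q [-0.3   0.36  1.86 -0.02  1.02 -0.18]
```

```bash
python3 -m pendant '[[0,0.22,-0.217,0.01,0,0,0.9],[0,0.342,-0.433,0.02,0,0,0.9],[0,0.342,-0.433,0.02,0,0,0.9],[0,0.342,-0.433,0.02,0,0,0.9],[0,0.342,-0.433,0.02,0,0,0.9],[0,0.342,-0.433,0.02,0,0,0.9],[0,0.342,-0.433,0.02,0,0,0.9],[0,0.342,-0.433,0.02,0,0,0.9],[0,0.342,-0.433,0.02,0,0,0.9],[0,0.17,-0.217,0.01,0,0,0.9],[0,0,0,0,0,0,0.9]]'
python3 - <<'E'
from h import *
st()
E
```

```text
clock: 29.4
position: [0.5195, -0.0396, 0.268]
tool_rot: [-2.168, -1.954, 0.278]
ft_force: [2.9, -0.7, -4.4]
gripper_width: 0.138
finger_force: 30.0
t 29.4 grasp [473.2 -34.7 107.6] yaw -5.96 z [-0.277  0.029 -0.96 ] F [ 2.9 -0.7 -4.4] w 0.138 f 30.0 q [-0.27  0.43  1.67 -0.05  1.32 -0.15]
```

```bash
python3 -m pendant '[[0,0.17,-0.217,0.01,0,0,0.9],[0,0.342,-0.433,0.02,0,0,0.9],[0,0.342,-0.433,0.02,0,0,0.9],[0,0.342,-0.433,0.02,0,0,0.9],[0,0.342,-0.433,0.02,0,0,0.9],[0,0.342,-0.433,0.02,0,0,0.9],[0,0.342,-0.433,0.02,0,0,0.9],[0,0.17,-0.217,0.01,0,0,0.9],[0,0,0,0,0,0,0.9],[0,0,0,0,0,0,0.9]]' | grep clock
python3 - <<'E'
from h import *
st()
t=cam("top");s=cam("scene");np.savez("t4.npz",**t);np.savez("s4.npz",**s);f=12
cv2.imwrite("pics/idx2.png",np.hstack([cv2.resize(t["pixels"][150:200,232:264],None,fx=f,fy=f,interpolation=cv2.INTER_NEAREST),cv2.resize(s["pixels"][145:195,240:274],None,fx=f,fy=f,interpolation=cv2.INTER_NEAREST)]))
E
```

```text
clock: 30.4
t 30.4 grasp [483.7 -35.8 136.2] yaw -5.95 z [-0.408  0.042 -0.912] F [ 1.7 -0.5 -3.6] w 0.137 f 30.0 q [-0.26  0.5   1.51 -0.06  1.55 -0.14]
```

View pics/idx2.png

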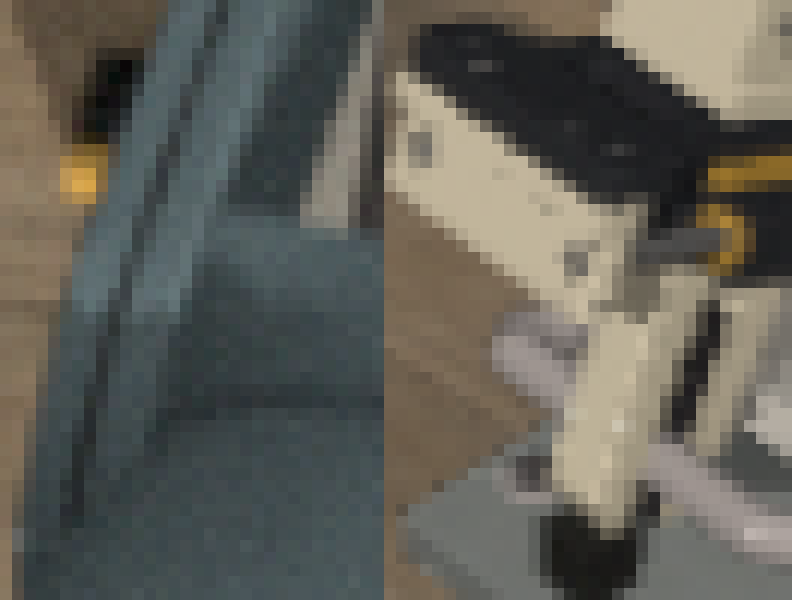

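The arm hides both blades here. I'll refine the index angle numerically from the first (unobstructed) pictures, calibrating on the pointer at its known level position, and use the arm's own measured height for the tilt.

Run:
```python
from h import *
t=old("top0.npz");s=old("scene0.npz")
a=np.radians(-6);ex=np.array([np.cos(a),np.sin(a),0]);ey=np.array([-ex[1],ex[0],0])
H=np.array([464.7,-33.8,46])+np.array([218*ex[0],218*ex[1],0]);print("H",H)
def blob(c,x0,y0,x1,y1):
    g=cv2.cvtColor(c["pixels"],cv2.COLOR_BGR2GRAY)[y0:y1,x0:x1].astype(float)
    w=np.clip(75-g,0,45);yy,xx=np.mgrid[y0:y1,x0:x1];return np.array([(w*xx).sum(),(w*yy).sum()])/w.sum(),g.astype(int)
B={}
for k,c,r in[("sp",s,(249,174,256,182)),("si",s,(250,156,259,162)),("tp",t,(245,178,250,186)),("ti",t,(241,168,246,176))]:
    B[k],g=blob(c,*r);print(k,B[k].round(2));print(g)
def plane(c,px,v):
    p=cv2.undistortPoints(np.float64(px).reshape(1,1,2),c["intrinsics"],c["dist"]).ravel()
    d=c["R"].T@np.array([*p,1]);o=-c["R"].T@c["t"]*1000;q=o+d*((v-(o-H)@ey)/(d@ey))-H
    return -q@ex,q[2]
for v in(100,103,106,109,112):
    o=[]
    for k,c in(("sp",s),("si",s)):
        u,w=plane(c,B[k],v);o+=[round(u,1),round(w,1),round(np.hypot(u,w),1),round(np.arctan2(w,u),3)]
    print(v,o)
for k1,k2 in(("tp","sp"),("ti","si")):
    X=tri(t,B[k1],s,B[k2])-H;print(k1,-X@ex,X@ey,X[2],np.arctan2(X[2],-X@ex))
```

```text
H [681.50577319 -56.58720499  46.        ]
sp [252.48 178.  ]
[[101 100 103 108 101  89 108]
 [106 103 101 101  97  78 106]
 [104 105 100  96  73  42  99]
 [100  99  74  41  24  44 118]
 [107  76  37  22  25  32  78]
 [105  68  29  28  52  76 114]
 [ 96  84  69  51  93 117 123]
 [ 96  93 102 109 112 115 129]]
si [254.21 158.78]
[[ 92  95  97 121 142 142 131 114  88]
 [ 99  97  94  98 144 154 135 113  87]
 [102  79  48  36  44  71  84  75  78]
 [101  88  57  30  24  26  26  45  81]
 [ 93  98 100  76  62  72  67  77 103]
 [ 95  97  99 100 102 102  83  78 106]]
tp [247.11 181.22]
[[119  59  56 132 145]
 [124  67  35  86  95]
 [100  53  25  40  65]
 [ 88  43  25  27  69]
 [ 88  42  29  37  87]
 [ 95  51  28  41 103]
 [111  84  52  59 125]
 [138 137 114 113 146]]
ti [243.06 171.48]
[[128 130 127  72  58]
 [ 86  68  64  38  53]
 [ 52  28  21  23  56]
 [ 57  25  21  29  62]
 [ 64  29  20  29  69]
 [ 63  33  29  30  66]
 [ 70  55  48  58  72]
 [ 71  63  60  74  77]]
100 [np.float64(144.9), np.float64(1.1), np.float64(144.9), np.float64(0.008), np.float64(136.8), np.float64(79.9), np.float64(158.4), np.float64(0.529)]
103 [np.float64(142.2), np.float64(-2.6), np.float64(142.2), np.float64(-0.019), np.float64(134.0), np.float64(76.4), np.float64(154.3), np.float64(0.518)]
106 [np.float64(139.5), np.float64(-6.4), np.float64(139.6), np.float64(-0.046), np.float64(131.3), np.float64(72.9), np.float64(150.2), np.float64(0.507)]
109 [np.float64(136.8), np.float64(-10.2), np.float64(137.2), np.float64(-0.074), np.float64(128.6), np.float64(69.4), np.float64(146.2), np.float64(0.495)]
112 [np.float64(134.1), np.float64(-14.0), np.float64(134.8), np.float64(-0.104), np.float64(125.9), np.float64(65.9), np.float64(142.1), np.float64(0.482)]
tp 141.51235320763232 103.1123434323479 -3.066742201773536 -0.02166780622613313
ti 125.18846064973192 113.08439771336774 64.77754926952306 0.4775022704416407
```

Run:
```python
from h import *
t=old("top0.npz");s=old("scene0.npz")
a=np.radians(-6);ex=np.array([np.cos(a),np.sin(a),0]);ey=np.array([-ex[1],ex[0],0]);H=np.array([681.5,-56.6,46])
P=[]
for k,p,q in(("ptr",(247.2,184.25),(250.1,178.8)),("idx",(243.05,173.85),(251.6,158.4))):
    X=tri(t,p,s,q)-H;X=np.array([-X@ex,X@ey,X[2]]);P.append(X);print(k,X.round(1),np.hypot(X[0],X[2]),np.arctan2(X[2],X[0]))
b=P[0]-[P[0][0],0,0]  # height bias only
for bu in(0,P[0][0]-151):
    Y=P[1]-[bu,0,P[0][2]];print(bu,np.hypot(Y[0],Y[2]),np.arctan2(Y[2],Y[0]))
# brass screw cross-check
for c,n in((t,"t"),(s,"s")):
    m=cv2.inRange(cv2.cvtColor(c["pixels"],cv2.COLOR_BGR2HSV),(15,130,120),(30,255,255))
    r=(235,160,243,170) if n=="t" else (250,150,260,160)
    M=cv2.moments(m[r[1]:r[3],r[0]:r[2]],True);print(n,M["m10"]/M["m00"]+r[0],M["m01"]/M["m00"]+r[1],M["m00"])
```

```text
ptr [151.6 102.    0.7] 151.64667044511953 0.004308323804913127
idx [134.4 112.7  72.3] 152.58792633753177 0.49341626686758683
0 152.27956676005218 0.4896376131244066
0.6452630407823676 151.7104234871402 0.4916379460413195
t 238.5 164.0 16.0
s 254.5 155.25 4.0
```

```bash
python3 -m pendant '[[0,0.17,-0.217,0.01,0,0,0.9],[0,0.342,-0.433,0.02,0,0,0.9],[0,0.342,-0.433,0.02,0,0,0.9],[0,0.255,-0.324,0.015,0,0,0.9],[0,0.17,-0.217,0.01,0,0,0.9],[0,0,0,0,0,0,0.9],[0,0,0,0,0,0,0.9],[0,0,0,0,0,0,0.9]]' | grep clock
python3 - <<'E'
from h import *
st();R=Rot.from_rotvec(manip.state()["tool_rot"]).as_matrix();p=manip.state()["position"]+.167*R[:,2]
print("tilt from z",np.arcsin((p[2]*1000-46)/218.01)-.0092,"tool",np.arccos(-R[2,2]))
t=cam("top");s=cam("scene");np.savez("t5.npz",**t);np.savez("s5.npz",**s)
for c in(t,s):
    m=cv2.inRange(cv2.cvtColor(c["pixels"],cv2.COLOR_BGR2HSV),(8,100,100),(25,220,255))[100:220,255:330];print(cv2.countNonZero(m))
E
```

```text
clock: 31.3
t 31.3 grasp [491.1 -36.5 151. ] yaw -5.96 z [-0.475  0.05  -0.879] F [-0.5  0.4 -3.7] w 0.142 f 30.0 q [-0.25  0.55  1.42 -0.07  1.67 -0.14]
tilt from z 0.49327208391231514 tool 0.49732834512680346
0
621
```

```bash
python3 -c "
from workcell import manip
print(manip.close_job())"
```

```text
the job is handed in; nothing more can be done
None
```

I laid the backer sheet and second board on the first board, flush and pushed up against the fence, then lifted the table by its handle to about 0.49 rad and handed the job in still gripping it. The arm hid the pointer and index at the end, so the match rests on my estimate of the index (0.49–0.50 rad, from the first pictures) and the arm's measured height, not on seeing them meet.

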